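# Stroke down the hold-down tabs of a fan mount

## Robot

A 7-joint arm with a two-finger parallel gripper is mounted at the origin on the work surface. World frame = base frame: x ahead of the robot, y to its left, z up, the work surface at z = 0. Lengths are in m, angles in rad, forces in N, time in s.
With the tool pointing down it reaches from about 0.35 to 0.9 m from the base axis. Payload 8.1 kg.
Tool frame: the origin (TCP) lies midway between the tips of the shut fingers; the grasp point (between the pads) lies 19 mm behind it; z points along the fingers, x is the direction in which the jaws open and shut, and the axes are right-handed (so a half turn about z gives the same grasp; the last joint's range is limited). The gripper opens to 92 mm and grips with 3 to 60 N. Pads are 19 mm wide; open, the fingers measure 130 mm over their backs; the gripper's body (75 mm by 190 mm) begins 47 mm behind the grasp point.
Start: joints at [1.231, 0.434, 0.025, 1.573, -0.012, 1.134, -0.075], TCP at [0.147, -0.608, 0.227] pointing down, gripper open.
Joint ranges: [-2.62, 2.62], [-0.44, 2.09], [-1.27, 1.32], [0.08, 2.57], [-1.32, 4.46], [0.12, 2], [-2.74, 2.74]. Speed limits (rad/s): [2.22, 2.22, 3.01, 3.01, 3.14, 3.14, 3.14].

## Interface

Orientations are given as a rotation vector (axis times angle).
In Python, from cell import arm gives the robot as it stands.
- The arm moves only by the tool jog_arm, never from a script. Its argument "commands" is a list of rows, each an object with "translation": the shift along the tool's x, y, z in mm, a list of three; "turn": the turn, a rotation vector about the tool's x, y, z in rad, a list of three. A call has 1 to 12 rows; each row is the pose to reach, as a shift and turn from the pose commanded when the call began, along the tool's axes at that moment; what a row does not reach only later rows make up. A row lasts 1/12 s, in which the tool goes at most 41.7 mm and 7.16 degrees, less where a joint would pass 70% of its speed; a pose out of reach is approached as far as the arm can. A call with a gripper value outside its range is refused whole. "claw" is the closure, from -1 (fully open) to 1 (shut), so that 0 is half open, set as the call begins (left out, the last holds). The fingers move at their own pace and stop on an object; "grip_force" is the grip in N (left out, the last holds). Time passes only in rows, so rows that repeat a pose let the fingers close. It gives the time, the measured TCP pose, the force and the opening at its end, in the units of the state.
- arm.observe(): the state, without advancing time (a new reading comes with each control period).
- arm.get_image(name): name is "side" or "top"; returns the picture (400x640x3 uint8, blue, green, red); there is no depth.
- arm.camera_info(name): a dict with "vertical_fov" (degrees; the focal length in pixels is half the picture's height over the tangent of half this angle, whatever the lens; pixels are square), "cx", "cy" (the principal point, pixels), "distortion" ([k1, k2, p1, p2, k3] as OpenCV has them; the pictures are not rectified), "eye" and "rotation" of the camera in the world. Camera axes: x right, y up, looking along -z (the intrinsics and any distortion apply to the point x, -y, -z); pixel columns grow to the right and rows downward; lengths in m; the calibration is good to about 2 mm. A picture is of the moment at which its call begins. camera_info takes no time and is no camera call.
- arm.sign_off(): hands the job in, once; it reports no verdict.
Trained networks look in the newest picture that a camera, given by its name, has taken for a name from the list of things; names that differ only in an ending like _2 or _b are one class to them, and where a whole thing is asked for, a point or a joint stands for the part that bears it (a point fixed in the world has none). Each returns a list of dicts, best first, with "confidence" (0 to 1); they miss things now and then, are a little off and sometimes report something else, mostly with a low value. They report only what shows in the picture. A call takes as long as a camera call.
- arm.trace(camera, query): "region" (400x640 bool, what is visible of it) and "box" ([left, top, width, height] in pixels, round what is visible of it).
- arm.landmark_of(camera, query): "at" ([column, row] in pixels: a listed point, or the origin of a listed thing).
The state is a dict: "clock": time; "joints": joint angles; "dq": joint speeds; "joint_efforts": joint torques, N m; "position": TCP position; "ee_rot": TCP orientation; "force": force on the tool from outside, world axes, zero at the start; "ft_torque": the same for the moment, N m; "width": opening from 0.0 (shut) to 1.0 (fully open).
Only numpy, scipy, OpenCV 4.12 (cv2) and the standard library are available. Lean on these libraries where they do the work, as an engineer would, in place of code of your own. Each camera call takes 0.05 s, during which the arm holds its last target. There are 200 camera calls.

## Task

Run the fingertips gently along the curved row of five raised steel tabs on the mounting board, from the end with the round stud to the other end, so that they fold down one after another and all lie practically flat on the edge of the fan-shaped parchment. Do it in one low run, without raising the hand away from the row until the last tab is down. Do not press on the parchment itself, and leave the weights and the brush where they are.

Things in the scene. Friction and masses are not known exactly. Their poses are not given: they have to be found in the camera images.
- mount: Grey board fixed on the table, 260 (its x) by 310 (y) by 12 mm; origin under its centre, z up, x roughly ahead of the robot. On it a fan-shaped parchment; along its outer edge five steel tabs in an arc (radius 200 mm about x -140, y 0; tab middles every 0.235 rad, tab 3 at x 60, y 0). Round steel stud, 18 mm wide, 9 tall, in the corner x 105, y -130: the tab 1 end.
- parchment: Old fan-shaped sheet fixed on the board, 1 mm thick, its top 13 mm above the table; origin at the board's centre, 12 mm above the table. Fragile.
- tab1 (a joint): Angle of tab 1 (1 is at the stud end, 5 the last), rad: 0 raised (rising 21 degrees from hinge to free end, which is 30 mm above the table), 0.36 flat on the sheet. Starts at 0 to 0.08. Stiff hinge, no spring: the tab stays where it is left; pressing it down takes about 1.3 N at the free end, more nearer the hinge.
- tab1_hinge (a point): Middle of tab 1's hinge line, fixed, 15.5 mm above the table; axes are the board's. Each tab: plain steel strip 40 mm long, 22 wide, 2 thick; flat, its top is 16.5 mm above the table. Each hinges at its end nearer the stud: the free ends point along the row from tab 1 to 5. About 7 mm lie between a free end and the next hinge.
- tab1_tip (a point): Middle of the free end of tab 1, 40 mm from its hinge, half-way through its thickness; moves with the tab.
- tab2 (a joint): Angle of tab 2, same as tab 1.
- tab2_hinge (a point): Middle of the hinge line of tab 2, same as tab 1.
- tab2_tip (a point): Middle of the free end of tab 2, 40 mm from its hinge, half-way through its thickness; moves with the tab.
- tab3 (a joint): Angle of tab 3, same as tab 1.
- tab3_hinge (a point): Middle of the hinge line of tab 3, same as tab 1.
- tab3_tip (a point): Middle of the free end of tab 3, 40 mm from its hinge, half-way through its thickness; moves with the tab.
- tab4 (a joint): Angle of tab 4, same as tab 1.
- tab4_hinge (a point): Middle of the hinge line of tab 4, same as tab 1.
- tab4_tip (a point): Middle of the free end of tab 4, 40 mm from its hinge, half-way through its thickness; moves with the tab.
- tab5 (a joint): Angle of tab 5, same as tab 1.
- tab5_hinge (a point): Middle of the hinge line of tab 5, same as tab 1.
- tab5_tip (a point): Middle of the free end of tab 5, 40 mm from its hinge, half-way through its thickness; moves with the tab.
- weight_large: Loose round steel weight with a knob, 42 mm wide, 52 mm tall, standing on the parchment inside the arc; origin under its centre. Bystander.
- weight_small: Loose round steel weight with a knob, 34 mm wide, 42 mm tall, standing on the table beside the board on its +y side; origin under its centre. Bystander.
- brush: Loose flat brush lying on the table beside the board on its -y side, 200 mm long (its x), 42 mm wide, 20 mm tall; origin under its middle. Bystander.

How it is judged:
On the way, in this order (a step that is already met when the one before it is completed fails the run):
1. tab 1 is pressed down (value of joint tab1 above 0.22 rad), for 0.05 s.
2. tab 2 is pressed down (value of joint tab2 above 0.22 rad), for 0.05 s.
3. tab 3 is pressed down (value of joint tab3 above 0.22 rad), for 0.05 s.
4. tab 4 is pressed down (value of joint tab4 above 0.22 rad), for 0.05 s.
5. tab 5 is pressed down (value of joint tab5 above 0.22 rad), for 0.05 s.
At the end, for the whole second after the job is handed in: All five tabs are down, each past 0.22 of its 0.36 rad (free end within about 6 mm of flat), and both weights and the brush are within 10 mm of where they began (value of joint each of tab1, tab2, tab3, tab4, tab5 above 0.22 rad and distance of each of weight_large, weight_small, brush from where it was at the start of the episode below 0.01 m); the robot touches nothing.
It fails at once if the hand is raised away from the row (grasp point more than 80 mm above the table, some 45 mm above the row) after the first tab is down and before the last is (value of joint tab1 above 0.22 rad and value of joint tab5 below 0.22 rad and height (world z) of the grasp point above 0.08 m).
It fails at once if the fingers press on the parchment with more than 2 N (contact force between the fingers and parchment above 2 N).
It fails at once if the fingers press on the board or the tabs with more than 30 N (contact force between the fingers and mount above 30 N).
It fails at once if a weight or the brush is moved more than 10 mm, or lifted (distance of any of weight_large, weight_small, brush from where it was at the start of the episode above 0.01 m).
It also fails if it takes over 48 s, if anything falls off the work surface, if the arm or the gripper's body presses on something with over 40 N, if the wrist force passes 120 N, or if a joint passes its speed limit or range.

## Working session

There is one attempt and no reset: what is moved stays moved. The work goes in short steps, Python scripts to look and compute and a tool call to move; the robot and the scene stay as the last step left them, time stands still between calls to the robot, and variables do not carry over. Pictures are saved under pics/ and viewed, about 8 in all and at most 12, crops included, and the job is handed in when it is done.

Besides the shell and the picture viewer there is one more tool, called after "Request:" as name(argument=value, ...) on one line, values as JSON. jog_arm: Moves the arm, as the interface text tells. Its arguments: {"type":"object","properties":{"commands":{"type":"array","items":{"type":"object","properties":{"translation":{"type":"array","items":{"type":"number"}},"turn":{"type":"array","items":{"type":"number"}}}}},"claw":{"type":"number"},"grip_force":{"type":"number"}},"required":["commands"]}

```bash
mkdir -p pics; cat > h.py <<'E'
import numpy as np, cv2
from cell import arm
from scipy.spatial.transform import Rotation as R
def cam(n):
    i=arm.camera_info(n); f=200/np.tan(np.radians(i["vertical_fov"])/2)
    K=np.array([[f,0,i["cx"]],[0,f,i["cy"]],[0,0,1]]); return K,np.array(i["distortion"],float),np.array(i["eye"]),np.array(i["rotation"])
def ray(n,px):
    K,D,e,Rm=cam(n); u=cv2.undistortPoints(np.array([[px]],float),K,D)[0,0]
    return e,Rm@np.array([u[0],-u[1],-1])
def at_z(n,px,z):
    e,d=ray(n,px); return e+d*(z-e[2])/d[2]
def proj(n,P):
    K,D,e,Rm=cam(n); c=(np.atleast_2d(P)-e)@Rm*np.array([1,-1,-1])
    return cv2.projectPoints(c,np.zeros(3),np.zeros(3),K,D)[0][:,0]
E
python3 - <<'E'
from h import *
s=arm.observe();print({k:np.round(v,3) for k,v in s.items()})
for n in("top","side"):
    im=arm.get_image(n);cv2.imwrite(f"pics/{n}0.png",im);print(n,arm.camera_info(n))
    for i in range(1,6):
        for p,z in(("hinge",.0155),("tip",.029)):
            for r in arm.landmark_of(n,f"tab{i}_{p}")[:1]:print(i,p,np.round(r["at"],1),round(r["confidence"],2),np.round(at_z(n,r["at"],z),4))
    for q in("mount","weight_large","weight_small","brush"):
        for r in arm.landmark_of(n,q)[:1]:print(q,np.round(r["at"],1),round(r["confidence"],2),np.round(at_z(n,r["at"],.013 if q=="weight_large" else 0),4))
E
```

```text
{'clock': np.float64(0.0), 'joints': array([ 1.231,  0.435,  0.025,  1.574, -0.012,  1.134, -0.075]), 'dq': array([-0.   , -0.   , -0.   , -0.   , -0.   ,  0.   , -0.001]), 'joint_efforts': array([ 1.0000e-03, -6.6785e+01,  9.8500e-01, -3.1446e+01, -6.1000e-02,
        4.3000e-02,  0.0000e+00]), 'position': array([ 0.146, -0.607,  0.226]), 'ee_rot': array([-2.468e+00,  1.943e+00,  2.000e-03]), 'force': array([1.017, 0.139, 1.179]), 'ft_torque': array([ 0.006,  0.006, -0.036]), 'width': np.float64(0.997)}
top {'vertical_fov': 46.004704142502646, 'cx': 325.2452819198531, 'cy': 207.99166906748647, 'distortion': array([-0.08615968,  0.        ,  0.        ,  0.        ,  0.        ]), 'eye': array([0.4806918 , 0.02814129, 0.98101638]), 'rotation': array([ 0.06978578, -0.06269118, -1.55248707])}Traceback (most recent call last):
  File "<stdin>", line 7, in <module>
  File "h.py", line 11, in at_z
    e,d=ray(n,px); return e+d*(z-e[2])/d[2]
                                       ~^^^
IndexError: invalid index to scalar variable.
```

```bash
sed -i 's/np.array(i\["rotation"\])/R.from_rotvec(i["rotation"]).as_matrix()/' h.py
python3 - <<'E'
from h import *
M=[]
for n in("top","side"):
    im=arm.get_image(n);cv2.imwrite(f"pics/{n}0.png",im);print(n,cam(n)[2])
    for i in range(1,6):
        for p,z in(("hinge",.0155),("tip",.029)):
            for r in arm.landmark_of(n,f"tab{i}_{p}")[:1]:print(i,p,np.round(r["at"],1),round(r["confidence"],2),np.round(at_z(n,r["at"],z),4))
    for q in("mount","weight_large","weight_small","brush"):
        for r in arm.landmark_of(n,q)[:1]:print(q,np.round(r["at"],1),round(r["confidence"],2),np.round(at_z(n,r["at"],.013 if q=="weight_large" else 0),4))
E
```

```text
top [0.4806918  0.02814129 0.98101638]
1 hinge [433.6 192.1] 0.85 [ 0.5993 -0.1905  0.0155]
1 tip [413.1 188.9] 0.48 [ 0.6035 -0.1454  0.029 ]
2 hinge [408.4 187.6] 0.82 [ 0.6078 -0.138   0.0155]
2 tip [393.4 183.6] 0.74 [ 0.6136 -0.105   0.029 ]
3 hinge [385.9 187.5] 0.75 [ 0.6071 -0.0914  0.0155]
3 tip [366.4 185.3] 0.75 [ 0.6092 -0.0499  0.029 ]
4 hinge [366.2 189.1] 0.59 [ 0.6031 -0.0506  0.0155]
4 tip [344.6 200.3] 0.61 [ 0.5777 -0.0059  0.029 ]
5 hinge [342.9 199.2] 0.82 [ 0.5813 -0.0028  0.0155]
5 tip [331.7 209.4] 0.68 [0.5587 0.02   0.029 ]
mount [381.  215.3] 0.75 [ 0.5505 -0.0834  0.    ]
weight_large [377.5 238.2] 0.85 [ 0.5023 -0.0751  0.013 ]
weight_small [278.1 232.9] 0.79 [0.51   0.1306 0.    ]
brush [483.9 184.9] 0.57 [ 0.6186 -0.3017  0.    ]
side [ 0.31138426 -0.6781136   0.6666406 ]
1 hinge [374.7 298. ] 0.76 [ 0.5997 -0.1838  0.0155]
1 tip [372.2 277.8] 0.65 [ 0.6081 -0.151   0.029 ]
2 hinge [372.2 280.6] 0.66 [ 0.6117 -0.1459  0.0155]
3 hinge [361.3 258.3] 0.76 [ 0.615  -0.0891  0.0155]
3 tip [347.8 241.7] 0.46 [ 0.6018 -0.0534  0.029 ]
4 hinge [298.5 266.5] 0.39 [ 0.4997 -0.0737  0.0155]
4 tip [331.  230.4] 0.6 [ 0.5829 -0.0144  0.029 ]
5 hinge [330.  231.5] 0.66 [ 0.5857 -0.0027  0.0155]
5 tip [316.5 221.2] 0.62 [0.5654 0.0193 0.029 ]
mount [326.6 270.2] 0.67 [ 0.55   -0.0838  0.    ]
weight_large [297.6 268.8] 0.6 [ 0.4972 -0.0763  0.013 ]
weight_small [272.2 203.5] 0.68 [0.5064 0.1334 0.    ]
brush [415.5 354.5] 0.88 [ 0.6204 -0.2993  0.    ]
```

View pics/top0.png

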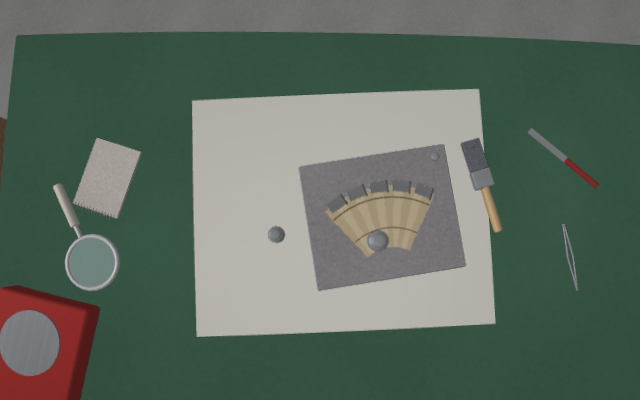

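View pics/side0.png

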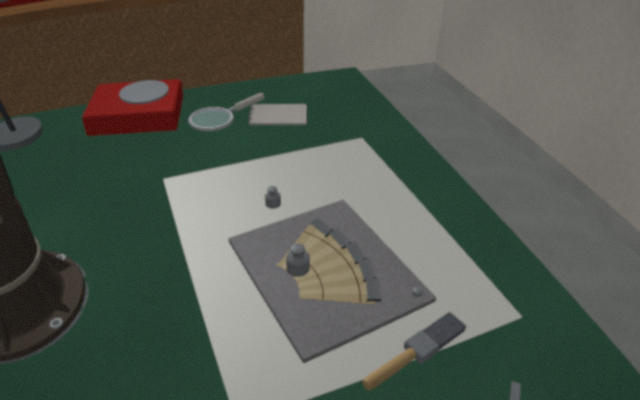

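```bash
cat > fit.py <<'E'
from h import *
from scipy.optimize import least_squares
def model():
    P={}
    for i in range(1,6):
        a=(i-3)*.235; m=np.array([-.14+.2*np.cos(a),.2*np.sin(a)]); t=np.array([-np.sin(a),np.cos(a)])
        P[f"tab{i}_hinge"]=[*(m-.02*t),.0155]; P[f"tab{i}_tip"]=[*(m+.0175*t),.029]
    for k,(x,y) in enumerate([(.13,.155),(.13,-.155),(-.13,-.155),(-.13,.155)]): P[f"c{k}"]=[x,y,.012]
    P["mount"]=[0,0,0]; P["stud"]=[.105,-.13,.021]; return P
def tf(q,P): 
    P=np.atleast_2d(np.array(P,float)).copy(); c,s=np.cos(q[2]),np.sin(q[2])
    P[:,:2]=P[:,:2]@np.array([[c,s],[-s,c]])+q[:2]; return P
E
python3 - <<'E'
from fit import *
M=model();obs=[]
for n in("top","side"):
    arm.get_image(n)
    for k in M:
        if k[0]=="t" or k=="mount":
            r=arm.landmark_of(n,k)
            if r and r[0]["confidence"]>.5: obs.append((n,k,r[0]["at"]))
    r=arm.trace(n,"mount")[0]; m=r["region"].astype(np.uint8)
    h=cv2.convexHull(max(cv2.findContours(m,0,1)[0],key=cv2.contourArea))
    for e in range(2,40):
        a=cv2.approxPolyDP(h,e,True)[:,0]
        if len(a)<=4:break
    print(n,a.tolist())
    pr=proj(n,tf([.55,-.083,.1],[M[f"c{k}"] for k in range(4)]))
    for k in range(4):
        d=np.linalg.norm(a-pr[k],axis=1); j=d.argmin()
        if d[j]<15: obs+= [(n,f"c{k}",a[j])]*2
for cams in(("top","side"),("top",),("side",)):
    O=[o for o in obs if o[0] in cams]
    def f(q): return np.concatenate([proj(n,tf(q,M[k]))[0]-p for n,k,p in O])
    s=least_squares(f,[.55,-.083,.1],loss="soft_l1",f_scale=1.0); print(cams,np.round(s.x,4))
    if len(cams)==2:
        q=s.x
        for (n,k,p) in O: print(n,k,np.round(proj(n,tf(q,M[k]))[0]-p,1))
np.save("q.npy",q)
for n in("top","side"):
    im=cv2.imread(f"pics/{n}0.png"); im=cv2.resize(im,None,fx=4,fy=4,interpolation=cv2.INTER_CUBIC)
    for k in M:
        u=proj(n,tf(q,M[k]))[0]; cv2.circle(im,tuple(int(v) for v in u*4+1.5),3,(0,255,0) if "tip" in k else (0,0,255),-1)
    c=proj(n,tf(q,[.03,0,.01]))[0]*4; x,y=int(c[0]-390),int(c[1]-290)
    cv2.imwrite(f"pics/{n}_fit.png",im[max(y,0):y+590,max(x,0):x+790])
E
```

```text
top [[443, 145], [464, 264], [318, 288], [299, 168]]
side [[314, 218], [332, 228], [328, 235], [311, 223]]
('top', 'side') [ 0.5487 -0.0847  0.1762]
top tab1_hinge [-0.6 -2.5]
top tab1_tip [ 1.5 -0.8]
top tab2_hinge [-0.6  1.3]
top tab2_tip [ 0.3 -0.3]
top tab3_hinge [-2.5 -1.5]
top tab3_tip [0.8 3. ]
top tab4_hinge [-0.9  2.3]
top tab4_tip [ 5.8 -0.3]
top tab5_hinge [3.  2.1]
top tab5_tip [-3.1 -1. ]
top mount [-3.   3.7]
top c0 [-0.6 -2. ]
top c0 [-0.6 -2. ]
top c1 [ 1.3 -1.9]
top c1 [ 1.3 -1.9]
top c2 [2.7 2. ]
top c2 [2.7 2. ]
top c3 [-0.   2.6]
top c3 [-0.   2.6]
side tab1_hinge [-1.3  0.2]
side tab1_tip [ 0.6 -1.8]
side tab2_hinge [-4.8 -2. ]
side tab2_tip [3.3 2.1]
side tab3_hinge [1.4 1.3]
side tab4_hinge [ 2.6 -0.9]
side tab4_tip [ 4. -4.]
side tab5_hinge [-2.8 -3.7]
side tab5_tip [-1.2 -1.8]
side mount [-0.1  1.4]
('top',) [ 0.5493 -0.0842  0.1753]
('side',) [ 0.5464 -0.0879  0.2102]
```

View pics/top_fit.png

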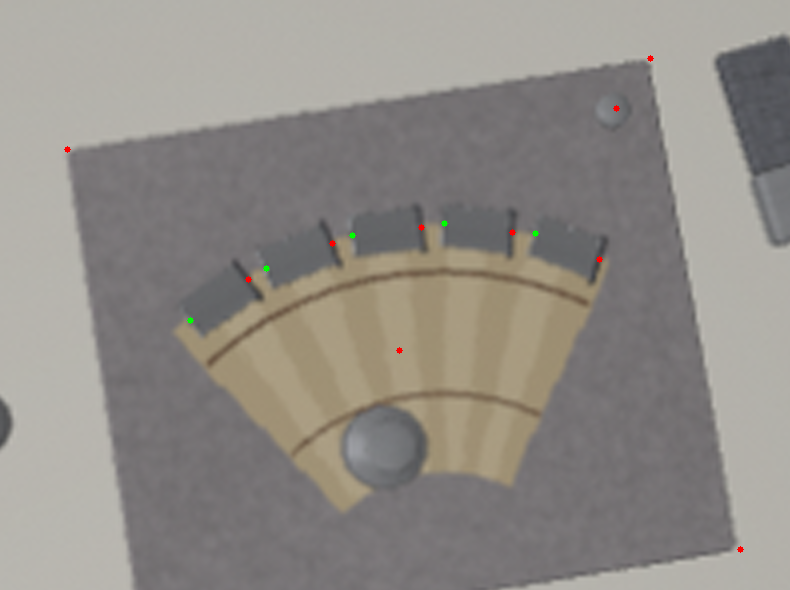

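View pics/side_fit.png

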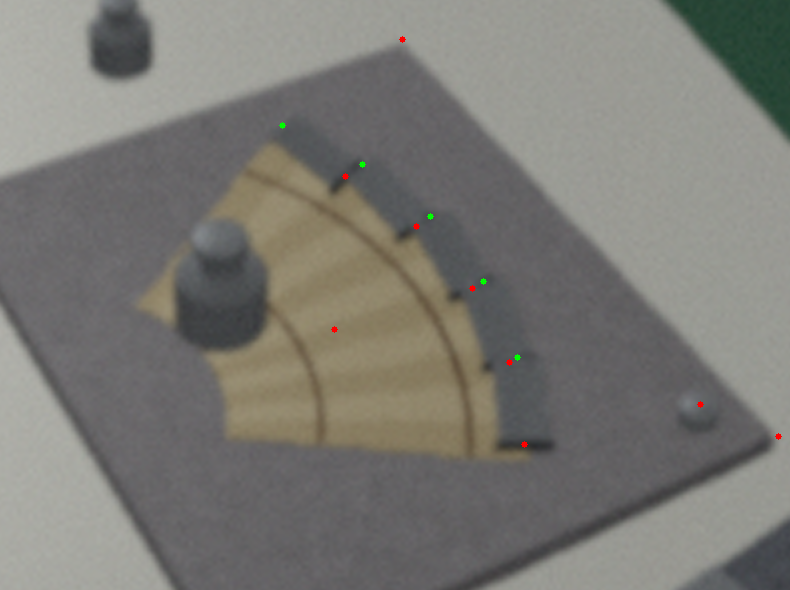

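```bash
cat > plan.py <<'E'
from fit import *
import sys
q=np.load("q.npy")
def pose(s,z):   # s: arc length (m) from tab 3's middle along the row
    a=s/.2; p=tf(q,[-.14+.2*np.cos(a),.2*np.sin(a),z])[0]
    x=np.array([np.sin(a+q[2]),-np.cos(a+q[2]),0]); Z=np.array([0,0,-1.]); return p,R.from_matrix(np.c_[x,np.cross(Z,x),Z])
def rel(s,z):
    st=arm.observe(); R0=R.from_rotvec(st["ee_rot"]); p,Rt=pose(s,z)
    print(f"s={s*1e3:.0f} z={z*1e3:.1f}",np.round(R0.inv().apply(p-st["position"])*1e3,1),np.round((R0.inv()*Rt).as_rotvec(),3))
def here():
    st=arm.observe(); p=st["position"]; c,s_=np.cos(q[2]),np.sin(q[2]); b=np.array([[c,s_],[-s_,c]])@(p[:2]-q[:2]); v=b+[.14,0]
    print("t",round(float(st["clock"]),2),"s",round(200*float(np.arctan2(v[1],v[0])),1),"rad",round(1e3*float(np.hypot(*v)),1),"pos",np.round(p,4),"F",np.round(st["force"],1),"w",round(float(st["width"]),3))
E
python3 - <<'E'
from plan import *
here(); print(pose(-.144,.1)[0])
rel(-.144,.22);rel(-.144,.1);rel(-.144,.05)
E
```

```text
t 2.9 s -446.9 rad 564.1 pos [ 0.1466 -0.6076  0.2267] F [ 0.1 -0.5 -0.2] w 1.0
[ 0.58202939 -0.21268911  0.1       ]
s=-144 z=220.0 [-281.7 -515.9    6.7] [-0.    -0.     0.781]
s=-144 z=100.0 [-281.8 -515.9  126.7] [-0.    -0.     0.781]
s=-144 z=50.0 [-281.8 -515.9  176.7] [-0.    -0.     0.781]
```

Request:
jog_arm(commands=[{"translation":[-20,-36,0],"turn":[0,0,0.05]},{"translation":[-40,-73,0],"turn":[0,0,0.1]},{"translation":[-60,-110,0],"turn":[0,0,0.16]},{"translation":[-80,-146,0],"turn":[0,0,0.22]},{"translation":[-100,-183,0],"turn":[0,0,0.28]},{"translation":[-120,-220,0],"turn":[0,0,0.34]},{"translation":[-140,-256,0],"turn":[0,0,0.4]},{"translation":[-160,-293,0],"turn":[0,0,0.45]},{"translation":[-180,-330,10],"turn":[0,0,0.5]},{"translation":[-200,-366,20],"turn":[0,0,0.55]},{"translation":[-218,-400,30],"turn":[0,0,0.6]},{"translation":[-235,-430,40],"turn":[0,0,0.65]}], claw=1, grip_force=10)

```text
clock: 3.9
position: [0.5115, -0.2761, 0.1866]
ee_rot: [-1.716, 2.63, -0.001]
force: [1.1, 0.0, 0.5]
width: 0.18
```

```bash
python3 - <<'E'
from plan import *
here(); print(arm.observe()["joints"])
rel(-.144,.22);rel(-.144,.1);rel(-.144,.05)
E
```

```text
t 3.9 s -240.9 rad 194.9 pos [ 0.5115 -0.2761  0.1866] F [1.1 0.  0.5] w 0.18
[ 0.41659252  0.40047794 -0.01815925  1.73393229  0.00787852  1.0062182
 -1.58981439]
s=-144 z=220.0 [-86.5 -39.  -33.3] [-0.001  0.001  0.129]
s=-144 z=100.0 [-86.4 -38.9  86.7] [-0.001  0.001  0.129]
s=-144 z=50.0 [-86.4 -38.8 136.7] [-0.001  0.001  0.129]
```

Request:
jog_arm(commands=[{"translation":[-20,-10,10],"turn":[0,0,0.03]},{"translation":[-45,-20,25],"turn":[0,0,0.08]},{"translation":[-70,-31,50],"turn":[0,0,0.129]},{"translation":[-86,-39,75],"turn":[0,0,0.129]},{"translation":[-86,-39,100],"turn":[0,0,0.129]},{"translation":[-86,-39,125],"turn":[0,0,0.129]},{"translation":[-86,-39,137],"turn":[0,0,0.129]},{"translation":[-86,-39,137],"turn":[0,0,0.129]},{"translation":[-86,-39,137],"turn":[0,0,0.129]}])

```text
clock: 4.65
position: [0.5796, -0.2155, 0.0499]
ee_rot: [1.544, -2.735, -0.001]
force: [-0.2, 0.9, 1.2]
width: 0.008
```

```bash
python3 - <<'E'
from plan import *
here()
for s in(-.144,-.134): rel(s,.019)
n="side";im=cv2.resize(arm.get_image(n),None,fx=3,fy=3,interpolation=cv2.INTER_CUBIC)
c=proj(n,pose(-.12,.04)[0])[0]*3; x,y=int(c[0]-380),int(c[1]-330)
cv2.imwrite("pics/side1.png",im[max(y,0):y+590,max(x,0):x+790])
E
```

```text
t 4.65 s -147.7 rad 199.4 pos [ 0.5796 -0.2155  0.0499] F [-0.2  0.9  1.2] w 0.008
s=-144 z=19.0 [-3.7 -0.7 30.9] [ 0.001 -0.     0.001]
s=-134 z=19.0 [-13.7  -0.4  30.9] [ 0.001 -0.    -0.049]
```

View pics/side1.png

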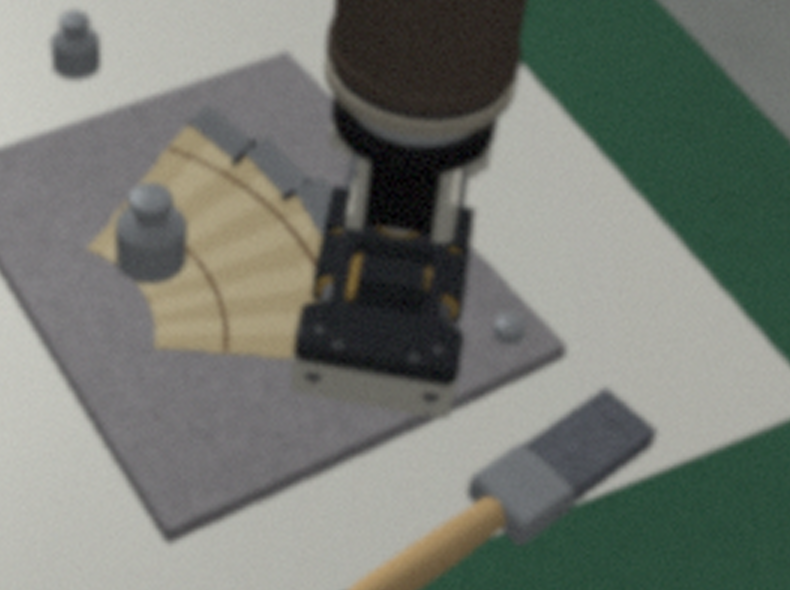

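Request:
jog_arm(commands=[{"translation":[-3,-0.7,10],"turn":[0,0,0]},{"translation":[-3,-0.7,18],"turn":[0,0,0]},{"translation":[-3,-0.7,25],"turn":[0,0,0]},{"translation":[-3,-0.7,30.5],"turn":[0,0,0]},{"translation":[-3,-0.7,30.5],"turn":[0,0,0]},{"translation":[-3,-0.7,30.5],"turn":[0,0,0]},{"translation":[-3,-0.7,30.5],"turn":[0,0,0]}])

```text
clock: 5.28
position: [0.582, -0.2131, 0.0193]
ee_rot: [-1.545, 2.735, -0.0]
force: [-0.6, -0.3, 0.4]
width: 0.008
```

```bash
python3 - <<'E'
from plan import *
here()
for k in range(13): rel(-.142+.005*k,.0192)
E
```

```text
t 5.28 s -144.4 rad 200.2 pos [ 0.582  -0.2131  0.0193] F [-0.6 -0.3  0.4] w 0.008
s=-142 z=19.2 [-2.4  0.2  0.1] [-0.    -0.    -0.009]
s=-137 z=19.2 [-7.4  0.3  0.1] [-0.    -0.    -0.034]
s=-132 z=19.2 [-12.4   0.5   0.1] [-0.    -0.    -0.059]
s=-127 z=19.2 [-17.4   0.9   0.1] [-0.    -0.    -0.084]
s=-122 z=19.2 [-22.3   1.4   0.1] [-0.    -0.    -0.109]
s=-117 z=19.2 [-27.3   2.    0.1] [-0.    -0.    -0.134]
s=-112 z=19.2 [-32.3   2.7   0.1] [-0.    -0.    -0.159]
s=-107 z=19.2 [-37.2   3.5   0.1] [-0.    -0.    -0.184]
s=-102 z=19.2 [-42.1   4.5   0.1] [-0.    -0.    -0.209]
s=-97 z=19.2 [-47.    5.6   0.1] [-0.    -0.    -0.234]
s=-92 z=19.2 [-51.8   6.8   0.1] [-0.    -0.    -0.259]
s=-87 z=19.2 [-56.6   8.2   0.1] [-0.    -0.    -0.284]
s=-82 z=19.2 [-61.4   9.6   0.1] [-0.    -0.    -0.309]
```

Request:
jog_arm(commands=[{"translation":[-2.4,0.2,0.1],"turn":[0,0,-0.009]},{"translation":[-7.4,0.3,0.1],"turn":[0,0,-0.034]},{"translation":[-12.4,0.5,0.1],"turn":[0,0,-0.059]},{"translation":[-17.4,0.9,0.1],"turn":[0,0,-0.084]},{"translation":[-22.3,1.4,0.1],"turn":[0,0,-0.109]},{"translation":[-27.3,2.0,0.1],"turn":[0,0,-0.134]},{"translation":[-32.3,2.7,0.1],"turn":[0,0,-0.159]},{"translation":[-37.2,3.5,0.1],"turn":[0,0,-0.184]}])

```text
clock: 5.95
position: [0.5982, -0.1798, 0.0193]
ee_rot: [1.793, -2.579, 0.001]
force: [-1.9, -4.5, 3.9]
width: 0.009
```

```bash
python3 - <<'E'
from plan import *
here()
for k in range(12): rel(-.105+.006*k,.019)
n="side";im=cv2.resize(arm.get_image(n),None,fx=4,fy=4,interpolation=cv2.INTER_CUBIC)
c=proj(n,pose(-.08,.02)[0])[0]*4; x,y=int(c[0]-380),int(c[1]-290)
cv2.imwrite("pics/side2.png",im[max(y,0):y+590,max(x,0):x+790])
E
```

```text
t 5.95 s -107.3 rad 200.1 pos [ 0.5982 -0.1798  0.0193] F [-1.9 -4.5  3.9] w 0.009
s=-105 z=19.0 [-2.3  0.1  0.3] [-0.    -0.001 -0.007]
s=-99 z=19.0 [-8.3  0.3  0.3] [-0.    -0.001 -0.037]
s=-93 z=19.0 [-14.3   0.6   0.3] [-0.    -0.001 -0.067]
s=-87 z=19.0 [-20.3   1.1   0.3] [-0.    -0.001 -0.097]
s=-81 z=19.0 [-26.2   1.7   0.3] [-0.    -0.001 -0.127]
s=-75 z=19.0 [-32.2   2.6   0.3] [-0.    -0.001 -0.157]
s=-69 z=19.0 [-38.1   3.6   0.3] [-0.    -0.001 -0.187]
s=-63 z=19.0 [-44.    4.8   0.3] [-0.    -0.001 -0.217]
s=-57 z=19.0 [-49.8   6.2   0.3] [-0.    -0.001 -0.247]
s=-51 z=19.0 [-55.6   7.8   0.3] [-0.    -0.001 -0.277]
s=-45 z=19.0 [-61.3   9.5   0.2] [-0.    -0.001 -0.307]
s=-39 z=19.0 [-67.   11.4   0.2] [-0.    -0.001 -0.337]
```

View pics/side2.png

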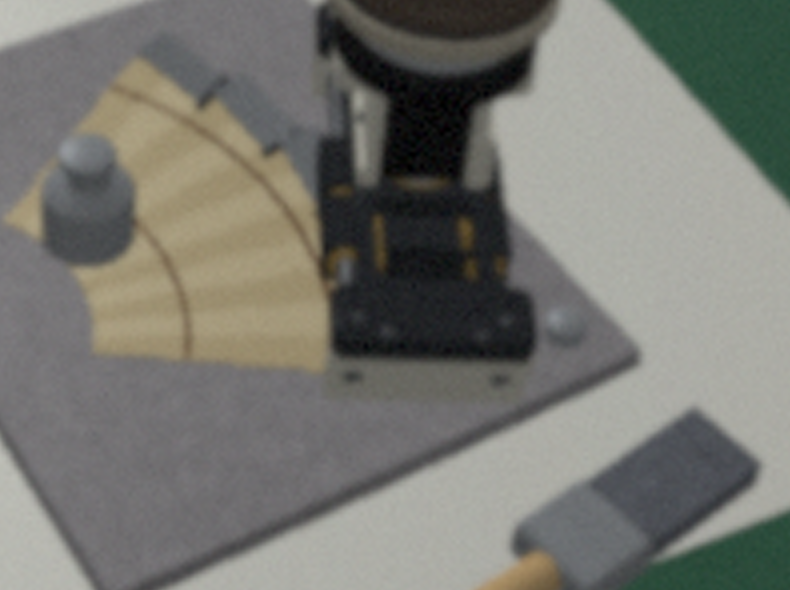

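Request:
jog_arm(commands=[{"translation":[-2.3,0.1,0.3],"turn":[0,0,-0.007]},{"translation":[-8.3,0.3,0.3],"turn":[0,0,-0.037]},{"translation":[-14.3,0.6,0.3],"turn":[0,0,-0.067]},{"translation":[-20.3,1.1,0.3],"turn":[0,0,-0.097]},{"translation":[-26.2,1.7,0.3],"turn":[0,0,-0.127]},{"translation":[-32.2,2.6,0.3],"turn":[0,0,-0.157]},{"translation":[-38.1,3.6,0.3],"turn":[0,0,-0.187]},{"translation":[-44.0,4.8,0.3],"turn":[0,0,-0.217]},{"translation":[-49.8,6.2,0.3],"turn":[0,0,-0.247]}])

```text
clock: 6.75
position: [0.61, -0.1308, 0.019]
ee_rot: [2.097, -2.339, 0.002]
force: [-0.1, -3.5, 3.4]
width: 0.005
```

```bash
python3 - <<'E'
from plan import *
here()
for k in range(12): rel(-.053+.006*k,.019)
E
```

```text
t 6.75 s -56.9 rad 200.3 pos [ 0.61   -0.1308  0.019 ] F [-0.1 -3.5  3.4] w 0.005
s=-53 z=19.0 [-3.9  0.3  0. ] [-0.    -0.001 -0.02 ]
s=-47 z=19.0 [-9.9  0.5  0. ] [-0.    -0.001 -0.05 ]
s=-41 z=19.0 [-15.9   0.9   0. ] [-0.    -0.001 -0.08 ]
s=-35 z=19.0 [-21.8   1.5   0. ] [-0.    -0.001 -0.11 ]
s=-29 z=19.0 [-27.8   2.2   0. ] [-0.    -0.001 -0.14 ]
s=-23 z=19.0 [-33.7   3.2   0. ] [-0.    -0.001 -0.17 ]
s=-17 z=19.0 [-39.6   4.3  -0. ] [-0.    -0.001 -0.2  ]
s=-11 z=19.0 [-45.5   5.5  -0. ] [-0.    -0.001 -0.23 ]
s=-5 z=19.0 [-51.3   7.   -0. ] [-0.    -0.001 -0.26 ]
s=1 z=19.0 [-57.1   8.6  -0. ] [-0.    -0.001 -0.29 ]
s=7 z=19.0 [-62.8  10.4  -0. ] [-0.    -0.001 -0.32 ]
s=13 z=19.0 [-68.5  12.4  -0. ] [-0.    -0.001 -0.35 ]
```

Request:
jog_arm(commands=[{"translation":[-3.9,0.3,0],"turn":[0,0,-0.02]},{"translation":[-9.9,0.5,0],"turn":[0,0,-0.05]},{"translation":[-15.9,0.9,0],"turn":[0,0,-0.08]},{"translation":[-21.8,1.5,0],"turn":[0,0,-0.11]},{"translation":[-27.8,2.2,0],"turn":[0,0,-0.14]},{"translation":[-33.7,3.2,0],"turn":[0,0,-0.17]},{"translation":[-39.6,4.3,0],"turn":[0,0,-0.2]},{"translation":[-45.5,5.5,0],"turn":[0,0,-0.23]},{"translation":[-51.3,7.0,0],"turn":[0,0,-0.26]},{"translation":[-57.1,8.6,0],"turn":[0,0,-0.29]}])

```text
clock: 7.58
position: [0.6076, -0.0723, 0.0189]
ee_rot: [-2.413, 2.011, -0.0]
force: [0.7, -1.5, 1.2]
width: 0.003
```

```bash
python3 - <<'E'
from plan import *
here()
for k in range(12): rel(.005+.006*k,.019)
n="top";im=cv2.resize(arm.get_image(n),None,fx=4,fy=4,interpolation=cv2.INTER_CUBIC)
c=proj(n,pose(-.02,.02)[0])[0]*4; x,y=int(c[0]-380),int(c[1]-290)
cv2.imwrite("pics/top3.png",im[max(y,0):y+590,max(x,0):x+790])
E
```

```text
t 7.58 s 1.9 rad 200.1 pos [ 0.6076 -0.0723  0.0189] F [ 0.7 -1.5  1.2] w 0.003
s=5 z=19.0 [-3.1  0.1 -0.1] [-0.   -0.   -0.02]
s=11 z=19.0 [-9.1  0.4 -0.1] [-0.   -0.   -0.05]
s=17 z=19.0 [-15.1   0.7  -0.1] [-0.   -0.   -0.08]
s=23 z=19.0 [-21.1   1.3  -0.1] [-0.   -0.   -0.11]
s=29 z=19.0 [-27.1   2.1  -0.1] [-0.   -0.   -0.14]
s=35 z=19.0 [-33.    3.   -0.1] [-0.   -0.   -0.17]
s=41 z=19.0 [-38.9   4.1  -0.1] [-0.  -0.  -0.2]
s=47 z=19.0 [-44.7   5.4  -0.1] [-0.   -0.   -0.23]
s=53 z=19.0 [-50.6   6.8  -0.1] [-0.   -0.   -0.26]
s=59 z=19.0 [-56.3   8.4  -0.1] [-0.   -0.   -0.29]
s=65 z=19.0 [-62.1  10.2  -0.1] [-0.   -0.   -0.32]
s=71 z=19.0 [-67.7  12.2  -0.1] [-0.   -0.   -0.35]
```

View pics/top3.png

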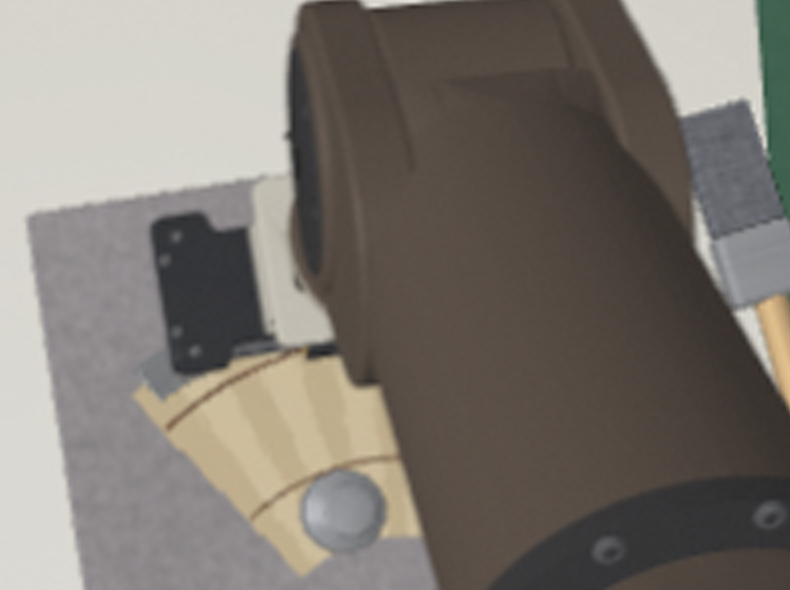

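Request:
jog_arm(commands=[{"translation":[-3.1,0.1,0],"turn":[0,0,-0.02]},{"translation":[-9.1,0.4,0],"turn":[0,0,-0.05]},{"translation":[-15.1,0.7,0],"turn":[0,0,-0.08]},{"translation":[-21.1,1.3,0],"turn":[0,0,-0.11]},{"translation":[-27.1,2.1,0],"turn":[0,0,-0.14]},{"translation":[-33.0,3.0,0],"turn":[0,0,-0.17]},{"translation":[-38.9,4.1,0],"turn":[0,0,-0.2]},{"translation":[-44.7,5.4,0],"turn":[0,0,-0.23]},{"translation":[-50.6,6.8,0],"turn":[0,0,-0.26]},{"translation":[-56.3,8.4,0],"turn":[0,0,-0.29]}])

```text
clock: 8.47
position: [0.5888, -0.018, 0.0188]
ee_rot: [-2.679, 1.64, 0.001]
force: [-0.2, -1.6, 1.1]
width: 0.002
```

```bash
python3 - <<'E'
from plan import *
here()
for k in range(12): rel(.063+.006*k,.019)
E
```

```text
t 8.47 s 59.5 rad 200.0 pos [ 0.5888 -0.018   0.0188] F [-0.2 -1.6  1.1] w 0.002
s=63 z=19.0 [-3.5  0.  -0.2] [ 0.     0.    -0.019]
s=69 z=19.0 [-9.5  0.2 -0.2] [ 0.     0.    -0.049]
s=75 z=19.0 [-15.5   0.6  -0.2] [ 0.     0.    -0.079]
s=81 z=19.0 [-21.4   1.2  -0.2] [ 0.     0.    -0.109]
s=87 z=19.0 [-27.4   1.9  -0.2] [ 0.     0.    -0.139]
s=93 z=19.0 [-33.3   2.8  -0.2] [ 0.     0.    -0.169]
s=99 z=19.0 [-39.2   3.9  -0.2] [ 0.     0.    -0.199]
s=105 z=19.0 [-45.1   5.2  -0.2] [ 0.     0.    -0.229]
s=111 z=19.0 [-50.9   6.7  -0.2] [ 0.     0.    -0.259]
s=117 z=19.0 [-56.7   8.3  -0.2] [ 0.     0.    -0.289]
s=123 z=19.0 [-62.4  10.1  -0.2] [ 0.     0.    -0.319]
s=129 z=19.0 [-68.1  12.1  -0.2] [ 0.     0.    -0.349]
```

Request:
jog_arm(commands=[{"translation":[-3.5,0,0],"turn":[0,0,-0.019]},{"translation":[-9.5,0.2,0],"turn":[0,0,-0.049]},{"translation":[-15.5,0.6,0],"turn":[0,0,-0.079]},{"translation":[-21.4,1.2,0],"turn":[0,0,-0.109]},{"translation":[-27.4,1.9,0],"turn":[0,0,-0.139]},{"translation":[-33.3,2.8,0],"turn":[0,0,-0.169]},{"translation":[-39.2,3.9,0],"turn":[0,0,-0.199]},{"translation":[-45.1,5.2,0],"turn":[0,0,-0.229]},{"translation":[-50.9,6.7,0],"turn":[0,0,-0.259]},{"translation":[-56.7,8.3,0],"turn":[0,0,-0.289]},{"translation":[-62.4,10.1,0],"turn":[0,0,-0.319]},{"translation":[-62.4,10.1,0],"turn":[0,0,-0.319]}])

```text
clock: 9.47
position: [0.5505, 0.0337, 0.0185]
ee_rot: [2.906, -1.192, -0.003]
force: [-0.9, 0.4, 0.4]
width: 0.004
```

```bash
python3 - <<'E'
from plan import *
here()
n="side";im=cv2.resize(arm.get_image(n),None,fx=4,fy=4,interpolation=cv2.INTER_CUBIC)
c=proj(n,pose(.02,.02)[0])[0]*4; x,y=int(c[0]-380),int(c[1]-290)
cv2.imwrite("pics/side4.png",im[max(y,0):y+590,max(x,0):x+790])
E
```

```text
t 9.47 s 124.2 rad 199.8 pos [0.5505 0.0337 0.0185] F [-0.9  0.4  0.4] w 0.004
```

View pics/side4.png

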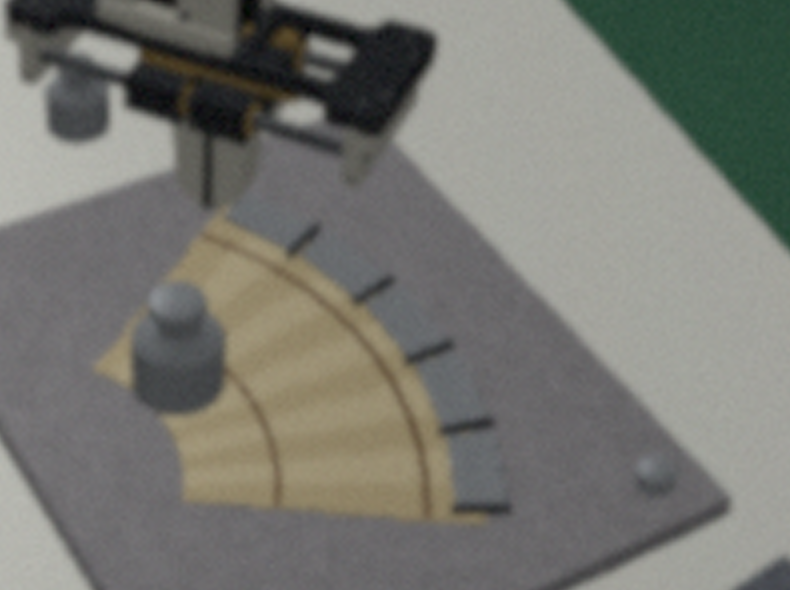

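Request:
jog_arm(commands=[{"translation":[0,0,-20],"turn":[0,0,0]},{"translation":[0,0,-50],"turn":[0,0,0]},{"translation":[0,0,-80],"turn":[0,0,0]},{"translation":[0,0,-110],"turn":[0,0,0]},{"translation":[0,0,-140],"turn":[0,0,0]},{"translation":[0,0,-150],"turn":[0,0,0]},{"translation":[0,0,-150],"turn":[0,0,0]},{"translation":[0,0,-150],"turn":[0,0,0]}])

```text
clock: 10.18
position: [0.5521, 0.0319, 0.1687]
ee_rot: [2.903, -1.2, 0.001]
force: [-0.2, 0.1, 0.2]
width: 0.007
```

```bash
python3 - <<'E'
from plan import *
here()
n="side";im0=arm.get_image(n);im=cv2.resize(im0,None,fx=4,fy=4,interpolation=cv2.INTER_CUBIC)
for w in("weight_large","weight_small","brush"):
    r=arm.landmark_of(n,w); print(w,[np.round(a["at"],1) for a in r[:1]])
c=proj(n,pose(.02,.02)[0])[0]*4; x,y=int(c[0]-380),int(c[1]-290)
cv2.imwrite("pics/side5.png",im[max(y,0):y+590,max(x,0):x+790])
E
```

```text
t 10.18 s 121.7 rad 199.7 pos [0.5521 0.0319 0.1687] F [-0.2  0.1  0.2] w 0.007
weight_large [array([293.5, 269.2])]
weight_small [array([270.1, 203.2])]
brush [array([410.9, 352.9])]
```

View pics/side5.png

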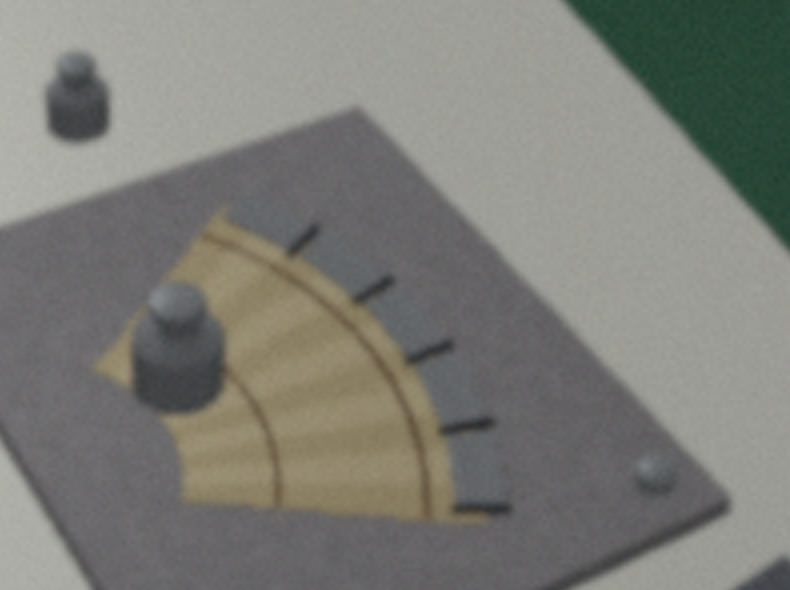

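All five tabs lie flat with every hinge line in full view. The weights stand where they were and nothing touches the arm.

```bash
python3 -c "
from cell import arm; print(arm.sign_off())"
```

```text
the job is handed in; nothing more can be done
None
```

All five tabs are folded down, and I handed the job in at about 10.4 s of the 48 s allowed; sign-off gives no verdict.

I ran the shut fingertips along the arc from the stud end to tab 5 in one low run, with the tips about 19 mm above the table. The hand was raised only after tab 5 was down.

- **Tabs:** the last side picture shows all five lying flat, with every hinge line in view. I judged this from the picture, because the joint angles cannot be read directly.
- **Forces:** the wrist readings at the end of each move stayed below about 7 N. The fingers never went low enough to reach the parchment, whose top is at 13 mm.
- **Weights and brush:** both weights look unmoved in the pictures. The brush was last seen in place from above, midway through the run. The network's last positions for all three were 2–5 pixels off the first ones, which is within its usual scatter.
- **Board position:** fits from the two cameras disagreed by about 4–5 mm and 0.035 rad. I used the combined fit, which matched the hinge lines in both pictures.

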